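Put the doming punches back on the punch board by size

ROBOT

A 6-joint arm with a two-finger parallel gripper is mounted at the origin on the work surface. World frame = base frame: x ahead of the robot, y to its left, z up, the work surface at z = 0. Lengths are in mm, angles in rad, forces in N, time in s.
With the tool pointing down it reaches from about 425 to 950 mm from the base axis. Payload 14.7 kg.
Tool frame: the origin (TCP) lies midway between the tips of the shut fingers; the grasp point (between the pads) lies 19 mm behind it (ctrl.pinch_z is the distance from the TCP to the grasp point, in mm); z points along the fingers, y is the line along which they close (so a half turn about z gives the same grasp; the last joint's range is limited). The gripper opens to 85 mm and grips with 20 to 120 N. Pads are 22 mm wide; open, the fingers measure 114 mm over their backs; the gripper's body (76 mm by 85 mm) begins 54 mm behind the grasp point. The pads swing forward as they close: fully open they stand 13 mm farther back than shut.
Start: joints at [-1.359, 0.48, 1.596, -0, 1.065, -0.047], TCP at [166.365, -628.343, 231.297] pointing down, gripper open.
Joint ranges: [-2.75, 2.75], [-0.82, 2.05], [0.23, 2.67], [-1.56, 4.7], [0.09, 2.69], [-2.92, 2.92]. Speed limits (rad/s): [1.89, 1.89, 2.39, 3.01, 3.01, 3.01].

INTERFACE

Orientations are given as a unit quaternion [w, x, y, z].
In Python, from station import ctrl gives the robot as it stands.
- The arm moves only by the shell command python3 -m inch 'ROWS'. ROWS is JSON, a list of rows, each a list of 3 entries, a list of its own where there are three numbers: the shift along the world's x, y, z in cm, then the turn, a rotation vector about the world's x, y, z in degrees, then the opening, from 0 (shut) to 1 (fully open). A call has 1 to 10 rows; each row shifts and turns the commanded pose from where the row before left it; what a row does not reach is not made up. A row lasts 1/12 s, in which the tool goes at most 41.7 mm and 7.16 degrees, less where a joint would pass 70% of its speed; a pose out of reach is approached as far as the arm can. A call is refused whole if a number of a shift passes 4.17 or a number of a turn 7.16, either way. A call with a gripper value outside its range is refused whole. The fingers move at their own pace and stop on an object; the grip force is fixed at half the most. Time passes only in rows, so rows that do not move let the fingers close. It gives the time, the measured TCP pose, the force, the opening and the grip force at its end, in the units of the state.
- ctrl.sense(): the state, without advancing time (a new reading comes with each control period).
- ctrl.capture(name): name is "side" or "top" or "wrist"; returns (picture, depth): 420x560x3 uint8, red, green, blue; 420x560 float32, mm along the optical axis (not along the pixel's ray), 0 where there is no reading.
- ctrl.get_calibration(name): a dict with "camera_matrix" (3x3 intrinsics, pixels), "cam_to_world" (4x4, takes a point from camera to world coordinates); the wrist camera has in their place "hand_eye" (4x4, takes a point from camera to tool coordinates, whose origin is the TCP and whose axes are the flange's). Camera axes: x right, y up, looking along -z (the intrinsics and any distortion apply to the point x, -y, -z); pixel columns grow to the right and rows downward; lengths in mm; the calibration is good to about 2 mm. A picture is of the moment at which its call begins: read the wrist's pose just before it. get_calibration takes no time and is no camera call.
- ctrl.finish_job(): hands the job in; it is judged then, once.
The state is a dict: "clock": time; "joints": joint angles; "joint_vel": joint speeds; "joint_torque": joint torques, N m; "position": TCP position; "eef_rot": TCP orientation; "ft_force": force on the tool from outside, world axes, zero at the start; "torque": the same for the moment, N m; "opening": finger opening in mm; "gripper_force": force on a finger pad.
Only numpy, scipy, OpenCV 4.12 (cv2) and the standard library are available. Lean on these libraries where they do the work, as an engineer would, in place of code of your own. Each camera call takes 0.05 s, during which the arm holds its last target. There are 200 camera calls.

TASK

Put the four steel doming punches away on the wooden punch board, one standing upright in the middle of each black rubber pad, in order of head size: the largest head on the pad next to the brass dapping block, then each next smaller one along the row, the smallest on the pad farthest from the block. Do not let any of them topple over on the way.

Things in the scene. Friction and masses are not known exactly. Their poses are not given: they have to be found in the camera images.
- punch_a: Steel doming punch with the largest head: a polished ball 42 mm across on a round upright stem 18 mm thick with a flat round foot 30 mm wide and 6 mm high; 76 mm tall in all, about 370 g, loose, standing upright. Origin: centre of the foot's underside; z up along the stem; the ball's centre is 55 mm above the origin. Easily gripped from above across the ball.
- punch_b: Steel doming punch with the second largest head: a polished ball 34 mm across on a round upright stem 16 mm thick with a flat round foot 30 mm wide and 6 mm high; 68 mm tall in all, about 220 g, loose, standing upright. Origin: centre of the foot's underside; z up along the stem; the ball's centre is 51 mm above the origin. Easily gripped from above across the ball.
- punch_c: Steel doming punch with the second smallest head: a polished ball 26 mm across on a round upright stem 14 mm thick with a flat round foot 30 mm wide and 6 mm high; 60 mm tall in all, about 120 g, loose, standing upright. Origin: centre of the foot's underside; z up along the stem; the ball's centre is 47 mm above the origin. Easily gripped from above across the ball.
- punch_d: Steel doming punch with the smallest head: a polished ball 18 mm across on a round upright stem 12 mm thick with a flat round foot 30 mm wide and 6 mm high; 52 mm tall in all, about 70 g, loose, standing upright. Origin: centre of the foot's underside; z up along the stem; the ball's centre is 43 mm above the origin. Easily gripped from above across the ball.
- pad_1: Round black rubber pad, 46 mm across, 3 mm thick, on the wooden punch board (fixed strip 70 x 470 x 12 mm, roughly along y, beyond the punches). Number 1 of four alike in a row, about 85 mm apart, counted from the robot's right (-y). Origin: centre of its underside, 12 mm above the bench; its top is 15 mm above the bench. x: across the strip, away from the robot; y: along it.
- pad_2: Round black rubber pad, 46 mm across, 3 mm thick, on the wooden punch board (fixed strip 70 x 470 x 12 mm, roughly along y, beyond the punches). Number 2 of four alike in a row, about 85 mm apart, counted from the robot's right (-y). Origin: centre of its underside, 12 mm above the bench; its top is 15 mm above the bench. x: across the strip, away from the robot; y: along it.
- pad_3: Round black rubber pad, 46 mm across, 3 mm thick, on the wooden punch board (fixed strip 70 x 470 x 12 mm, roughly along y, beyond the punches). Number 3 of four alike in a row, about 85 mm apart, counted from the robot's right (-y). Origin: centre of its underside, 12 mm above the bench; its top is 15 mm above the bench. x: across the strip, away from the robot; y: along it.
- pad_4: Round black rubber pad, 46 mm across, 3 mm thick, on the wooden punch board (fixed strip 70 x 470 x 12 mm, roughly along y, beyond the punches). Number 4 of four alike in a row, about 85 mm apart, counted from the robot's right (-y). Origin: centre of its underside, 12 mm above the bench; its top is 15 mm above the bench. x: across the strip, away from the robot; y: along it.
- dapping_block: Brass dapping block: a 50 mm cube with round dark hollows in its top and sides, fixed on one end of the punch board (either end), its centre about 78 mm in line beyond the centre of the last pad there. Origin: centre of its underside, 12 mm above the bench. At the board's other end is the wooden bench pin, a flat V-notched wedge 18 mm high.
There are look-alikes about, which are no part of the job. What is shaped like the punch_c but blue or red is not meant.

How it is judged:
By the outcome, as a careful person would: the job done as asked, in the order asked, and still so for the second after the job is handed in, with the robot touching nothing.
It also fails if it takes over 99 s, if anything falls off the work surface, if the arm or the gripper's body presses on something with over 40 N, if the wrist force passes 120 N, or if a joint passes its speed limit or range.

## Working session

There is one attempt and no reset: what is moved stays moved. The work goes in short steps, Python scripts to look and compute and a shell command to move; the robot and the scene stay as the last step left them, time stands still between calls to the robot, and variables do not carry over. Pictures are saved under pics/ and viewed, at most 14 in all, crops included, and the job is handed in when it is done.

```bash
mkdir -p pics; ls
cat > h.py <<'E'
import cv2,numpy as np
from station import ctrl
def shot(n,f):
    s=ctrl.sense();p,d=ctrl.capture(n);cv2.imwrite('pics/%s.png'%f,p[:,:,::-1]);np.save('pics/%s.npy'%f,d);return s,p,d
def world(n,u,v,z=None,d=None):
    c=ctrl.get_calibration(n);K=np.array(c['camera_matrix'],float);T=np.array(c['cam_to_world'])
    r=np.array([(u-K[0,2])/K[0,0],-(v-K[1,2])/K[1,1],-1.])
    if d is not None: return T[:3,:3]@(r*d)+T[:3,3]
    w=T[:3,:3]@r; return T[:3,3]+w*(z-T[2,3])/w[2]
E
python3 - <<'E'
from h import *
for n in('top','side'):
    shot(n,n+'0'); print(n,ctrl.get_calibration(n))
E
```

```text
pics
top {'camera_matrix': array([[480.55818199,   0.        , 276.06337292],
       [  0.        , 480.55818199, 207.55297255],
       [  0.        ,   0.        ,   1.        ]]), 'cam_to_world': array([[ 1.19753926e-01,  9.70376082e-01, -2.09831495e-01,
         3.20768513e+02],
       [-9.92802668e-01,  1.17338899e-01, -2.39675953e-02,
        -2.28639858e+01],
       [ 1.36381542e-03,  2.11191482e-01,  9.77443757e-01,
         9.40009547e+02],
       [ 0.00000000e+00,  0.00000000e+00,  0.00000000e+00,
         1.00000000e+00]])}
side {'camera_matrix': array([[478.33602225,   0.        , 275.29147088],
       [  0.        , 478.33602225, 208.47028706],
       [  0.        ,   0.        ,   1.        ]]), 'cam_to_world': array([[-8.92503989e-01,  3.03982106e-01, -3.33213910e-01,
         1.98712555e+02],
       [-4.50794710e-01, -6.25520881e-01,  6.36794909e-01,
         5.51246658e+02],
       [-1.48580011e-02,  7.18553064e-01,  6.95313407e-01,
         6.53011519e+02],
       [ 0.00000000e+00,  0.00000000e+00,  0.00000000e+00,
         1.00000000e+00]])}
```

View pics/top0.png

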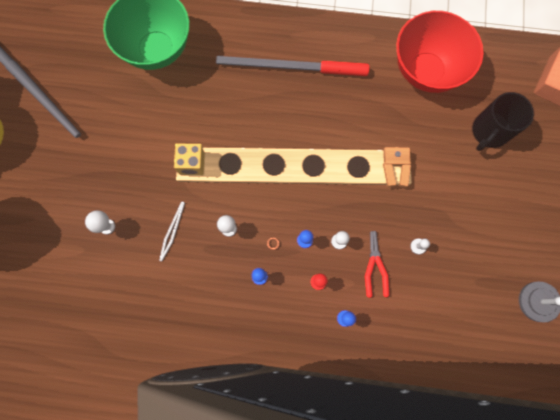

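View pics/side0.png

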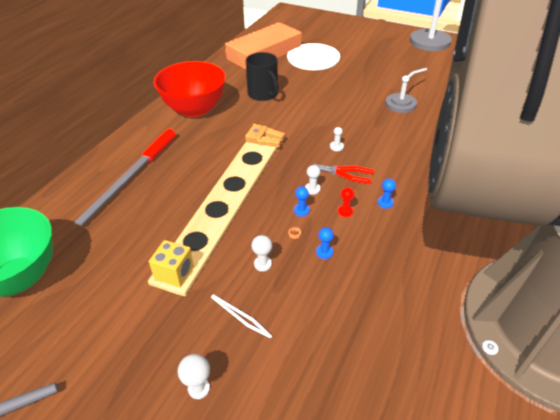

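The top view shows the steel punches at (98,222), (227,225), (341,239) and (421,245), getting smaller to the right. The look-alikes are blue at (306,239), (260,276) and (346,318), and red at (319,282). The lamp at (541,300) is not part of the job either. The pads are at (230,163), (274,164), (313,166) and (358,167). The block, at (187,157), is on the +y end, so a→pad_4, b→pad_3, c→pad_2 and d→pad_1.

Run:
```python
from h import *
from scipy.optimize import least_squares
for n,P in dict(top=[(98,222),(227,225),(341,239),(421,245)],side=[(194,370),(262,246),(313,172),(338,132)]).items():
    d=np.load(f'pics/{n}0.npy')
    for (u,v),R,h,k in zip(P,(21,17,13,9),(55,51,47,43),'abcd'):
        pts=np.array([world(n,x,y,d=d[y,x]) for y in range(v-22,v+23) for x in range(u-22,u+23) if d[y,x]>0])
        g=world(n,u,v,z=h)
        q=pts[(pts[:,2]>h-R*.4)&(np.hypot(*(pts[:,:2]-g[:2]).T)<R+8)]
        r=least_squares(lambda c:np.linalg.norm(q-c,axis=1)-R,[g[0],g[1],h],loss='soft_l1')
        print(n,k,len(q),g.round(1),r.x.round(1),round(float(np.abs(r.fun).mean()),2))
im=cv2.imread('pics/top0.png');d=np.load('pics/top0.npy')
m=(im.max(2)<60).astype(np.uint8)
nn,l,s,c=cv2.connectedComponentsWithStats(m)
for i in range(1,nn):
    if 140<c[i][1]<190 and 210<c[i][0]<380 and s[i][4]>100:
        print('pad',c[i].round(1),s[i],world('top',*c[i],z=15).round(1), d[int(c[i][1]),int(c[i][0])], world('top',*c[i],d=d[int(c[i][1]),int(c[i][0])]).round(1))
im2=cv2.imread('pics/side0.png');m=(im2.max(2)<70).astype(np.uint8)
nn,l,s,c=cv2.connectedComponentsWithStats(m)
for i in range(1,nn):
    if 180<c[i][0]<270 and 140<c[i][1]<250 and s[i][4]>60: print('side pad',c[i].round(1),s[i],world('side',*c[i],z=15).round(1))
print('blk',world('top',188,157,z=62).round(1))
cv2.imwrite('pics/crop.png',cv2.resize(im[140:265,75:445],None,fx=2.1,fy=2.1,interpolation=cv2.INTER_CUBIC))
```

```text
top a 420 [443.3 326.3  55. ] [444.6 327.4  55.7] 0.86Traceback (most recent call last):
  File "<stdin>", line 6, in <module>
  File "h.py", line 6, in world
    c=ctrl.get_calibration(n);K=np.array(c['camera_matrix'],float);T=np.array(c['cam_to_world'])
ValueError: time passes only in moves, steps and waits
```

Calibration must be cached.

```bash
python3 - <<'E'
s=open('h.py').read().replace("c=ctrl.get_calibration(n);","c=C.setdefault(n,0) or C.update({n:ctrl.get_calibration(n)}) or C[n];").replace("def shot","C={}\ndef shot",1)
open('h.py','w').write(s)
E
cat > m.py <<'E'
from h import *
from scipy.optimize import least_squares
def ball(n,d,u,v,R,h):
    pts=np.array([world(n,x,y,d=d[y,x]) for y in range(max(0,v-22),v+23) for x in range(max(u-22,0),u+23) if d[y,x]>0])
    g=world(n,u,v,z=h)
    q=pts[(pts[:,2]>h-R*.4)&(np.hypot(*(pts[:,:2]-g[:2]).T)<R+8)]
    r=least_squares(lambda c:np.linalg.norm(q-c,axis=1)-R,[g[0],g[1],h],loss='soft_l1')
    return len(q),g.round(1),r.x.round(1),round(float(np.abs(r.fun).mean()),2)
E
python3 - <<'E'
from m import *
for n,P in dict(top=[(98,222),(227,225),(341,239),(421,245)],side=[(194,370),(262,246),(313,172),(338,132)]).items():
    d=np.load(f'pics/{n}0.npy')
    for (u,v),R,h,k in zip(P,(21,17,13,9),(55,51,47,43),'abcd'):
        print(n,k,*ball(n,d,u,v,R,h))
im=cv2.imread('pics/top0.png');d=np.load('pics/top0.npy')
m=(im.max(2)<60).astype(np.uint8)
nn,l,s,c=cv2.connectedComponentsWithStats(m)
for i in range(1,nn):
    if 140<c[i][1]<190 and 210<c[i][0]<380 and s[i][4]>100:
        print('pad',c[i].round(1),s[i],world('top',*c[i],z=15).round(1), world('top',*c[i],d=d[int(c[i][1]),int(c[i][0])]).round(1))
im2=cv2.imread('pics/side0.png');m=(im2.max(2)<70).astype(np.uint8)
nn,l,s,c=cv2.connectedComponentsWithStats(m)
for i in range(1,nn):
    if 180<c[i][0]<270 and 140<c[i][1]<250 and s[i][4]>60: print('side pad',c[i].round(1),s[i],world('side',*c[i],z=15).round(1))
print('blk',world('top',188,157,z=62).round(1))
cv2.imwrite('pics/crop.png',cv2.resize(im[140:265,75:445],None,fx=2.1,fy=2.1,interpolation=cv2.INTER_CUBIC))
E
```

```text
top a 420 [443.3 326.3  55. ] [444.6 327.4  55.7] 0.86
top b 257 [467.3  86.4  51. ] [469.3  88.   51.8] 0.87
top c 153 [ 467.2 -129.1   47. ] [ 470.1 -131.    47.8] 0.85
top d 73 [ 474.6 -279.8   43. ] [ 479.  -286.2   44.4] 0.83
side a 821 [443.1 328.2  55. ] [443.7 328.1  55. ] 0.6
side b 312 [466.5  90.3  51. ] [468.1  88.6  51. ] 0.76
side c 130 [ 468.8 -128.7   47. ] [ 469.1 -130.2   47.3] 0.87
side d 50 [ 476.1 -282.4   43. ] [ 477.4 -285.    42.6] 0.93
side pad [251.7 157.6] [244 153  17  10 141] [ 621.4 -151.6   15. ]
side pad [233.8 183.5] [225 178  19  12 185] [613.2 -61.4  15. ]
side pad [216.3 209. ] [207 203  20  13 218] [605.8  17.7  15. ]
side pad [195.3 240.5] [184 233  22  17 267] [596.7 103.9  15. ]
blk [587.2 177.7  62. ]
```

View pics/crop.png

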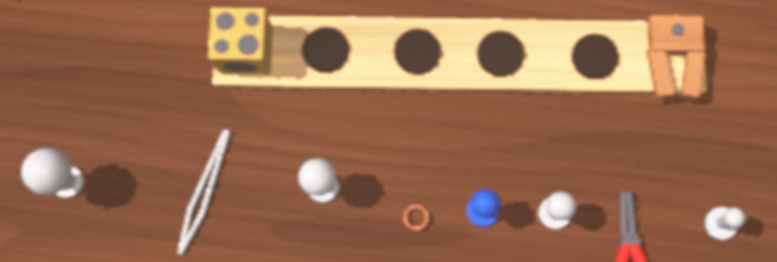

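The crop confirms four steel heads shrinking to the right at crop (45,170), (318,177), (562,205) and (735,217). The pads are at (326,50), (417,51), (501,53) and (595,56), with the block on the left.

Run:
```python
from h import *
from scipy.spatial.transform import Rotation as Ro
for u,v in [(326,50),(417,51),(501,53),(595,56)]: print(world('top',u/2.1+75-.25,v/2.1+140-.25,z=15).round(1))
s=ctrl.sense();w,x,y,z=s['eef_rot'];print(Ro.from_quat([x,y,z,w]).as_matrix().round(3),s['position'],s['opening'],s['clock'],ctrl.pinch_z)
```

```text
[598.  102.5  15. ]
[607.5  16.   15. ]
[615.1 -64.   15. ]
[ 623.  -153.5   15. ]
[[ 0.967  0.256 -0.   ]
 [ 0.256 -0.967  0.001]
 [ 0.    -0.001 -1.   ]] [ 166.30256157 -627.96230429  230.71991315] 85.63683623072792 0.1 18.700000000000003
```

```bash
python3 -m inch '[[[1.56,1.72,0],[0,0,7],1],[[1.56,1.72,0],[0,0,7],1],[[1.56,1.72,0],[0,0,7],1],[[1.56,1.72,0],[0,0,7],1],[[1.56,1.72,0],[0,0,7],1],[[1.56,1.72,0],[0,0,7],1],[[1.56,1.72,0],[0,0,7],1],[[1.56,1.72,0],[0,0,7],1],[[1.56,1.72,0],[0,0,7],1],[[1.56,1.72,0],[0,0,7],1]]'
python3 -m inch '[[[1.56,1.72,0],[0,0,5],1],[[1.56,1.72,0],[0,0,0],1],[[1.56,1.72,0],[0,0,0],1],[[1.56,1.72,0],[0,0,0],1],[[1.56,1.72,0],[0,0,0],1],[[1.56,1.72,0],[0,0,0],1],[[1.56,1.72,0],[0,0,0],1],[[1.56,1.72,0],[0,0,0],1],[[1.56,1.72,0],[0,0,0],1],[[1.56,1.72,0],[0,0,0],1]]'
python3 -m inch '[[[0,0,0],[0,0,0],1],[[0,0,0],[0,0,0],1]]'
```

```text
clock: 0.93
position: [322.9, -455.3, 231.1]
eef_rot: [-0.0, 0.736, 0.677, 0.0]
ft_force: [0.6, -0.9, -0.1]
opening: 85.4
gripper_force: 0.0
clock: 1.77
position: [478.9, -283.3, 231.1]
eef_rot: [-0.0, 0.708, 0.706, -0.0]
ft_force: [0.1, 0.1, -0.5]
opening: 85.3
gripper_force: 0.0
clock: 1.93
position: [478.8, -283.4, 231.0]
eef_rot: [-0.0, 0.707, 0.707, -0.0]
ft_force: [0.0, 1.1, -0.5]
opening: 85.5
gripper_force: 0.0
```

```bash
cat >> m.py <<'E'
from scipy.spatial.transform import Rotation as Ro
def wristcal():
    c=ctrl.get_calibration('wrist');s=ctrl.sense();w,x,y,z=s['eef_rot']
    T=np.eye(4);T[:3,:3]=Ro.from_quat([x,y,z,w]).as_matrix();T[:3,3]=s['position']
    C['wrist']=dict(camera_matrix=c['camera_matrix'],cam_to_world=T@np.array(c['hand_eye']))
def pix(n,p):
    c=C[n];K=np.array(c['camera_matrix']);q=np.linalg.inv(c['cam_to_world'])@[*p,1];return int(round(K[0,2]+K[0,0]*q[0]/-q[2])),int(round(K[1,2]-K[1,1]*q[1]/-q[2]))
E
python3 - <<'E'
from m import *
wristcal();s,p,d=shot('wrist','w1')
u,v=pix('wrist',(478,-285.3,43));print(u,v,d[v,u])
pts=np.array([world('wrist',x,y,d=d[y,x]) for y in range(0,420,2) for x in range(0,560,2) if d[y,x]>0])
q=pts[(pts[:,2]>39)&(pts[:,2]<60)&(np.hypot(pts[:,0]-478,pts[:,1]+285)<25)]
r=least_squares(lambda c:np.linalg.norm(q-c,axis=1)-9,[478,-285,43],loss='soft_l1');print(len(q),r.x.round(1))
E
```

```text
280 188 330.44525
49 [ 478.7 -284.7   43.2]
```

View pics/w1.png

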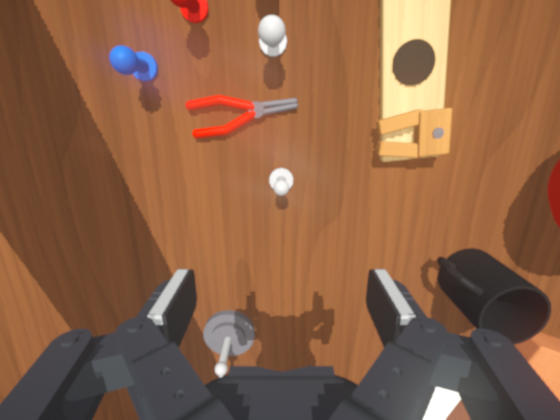

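The wrist view shows d's ball at (281,188) with free space around it, and pad_1 at (414,62). All three cameras agree, so I'm going down.

```bash
python3 -m inch '[[[0,-0.16,-2.4],[0,0,0],1],[[0,0,-2.6],[0,0,0],1],[[0,0,-2.6],[0,0,0],1],[[0,0,-2.6],[0,0,0],1],[[0,0,-2.6],[0,0,0],1],[[0,0,-2.4],[0,0,0],1],[[0,0,-2.0],[0,0,0],1],[[0,0,-1.6],[0,0,0],1],[[0,0,-1.2],[0,0,0],1],[[0,0,-0.8],[0,0,0],1]]'
python3 -m inch '[[[0,0,0],[0,0,0],0.5],[[0,0,0],[0,0,0],0.3],[[0,0,0],[0,0,0],0.2],[[0,0,0],[0,0,0],0],[[0,0,0],[0,0,0],0],[[0,0,0],[0,0,0],0],[[0,0,0],[0,0,0],0],[[0,0,0],[0,0,0],0],[[0,0,0],[0,0,0],0],[[0,0,0],[0,0,0],0]]'
```

```text
clock: 2.82
position: [477.4, -286.3, 22.0]
eef_rot: [-0.001, 0.708, 0.706, -0.0]
ft_force: [-0.1, 0.7, -0.0]
opening: 85.5
gripper_force: 0.0
clock: 3.65
position: [478.8, -286.2, 24.2]
eef_rot: [0.001, 0.708, 0.706, 0.0]
ft_force: [-1.7, -0.0, 9.3]
opening: 14.8
gripper_force: 58.3
```

Run:
```python
from h import *
s,p,d=shot('side','s1');print(s['position'],s['ft_force'],s['opening'],s['torque'])
a=p[70:190,260:420,::-1];cv2.imwrite('pics/s1c.png',cv2.resize(a,None,fx=4,fy=4,interpolation=2))
s,p,d=shot('wrist','w2')
```

```text
[ 478.78920174 -286.19168706   24.15453941] [-1.66642882 -0.01929337  9.30676484] 14.794805236747012 [0.04579565 0.27611663 0.00216018]
```

View pics/s1c.png

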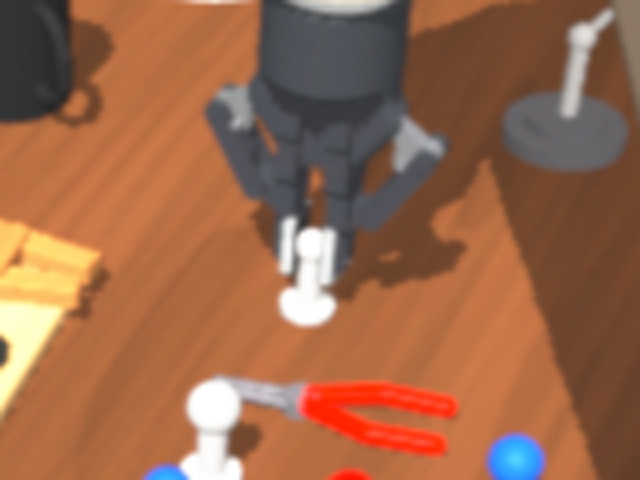

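View pics/w2.png

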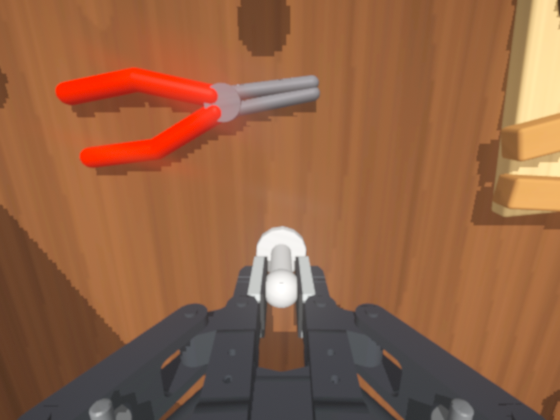

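Both views show d upright with its ball between the pads. I'll lift it gently and check.

```bash
python3 -m inch '[[[0,0,0.3],[0,0,0],0],[[0,0,0.5],[0,0,0],0],[[0,0,0.8],[0,0,0],0],[[0,0,1],[0,0,0],0],[[0,0,1],[0,0,0],0],[[0,0,0.8],[0,0,0],0],[[0,0,0.4],[0,0,0],0],[[0,0,0.2],[0,0,0],0],[[0,0,0],[0,0,0],0],[[0,0,0],[0,0,0],0]]'
python3 - <<'E'
from h import *
s,p,d=shot('side','s2');print(s['position'],s['ft_force'],s['opening'])
a=p[70:190,260:420,::-1];b=ctrl.capture('wrist')[0][180:420:,140:420,::-1]
cv2.imwrite('pics/s2c.png',np.hstack([cv2.resize(a,(400,300)),cv2.resize(b,(350,300))]))
E
```

```text
clock: 4.58
position: [478.3, -285.9, 73.2]
eef_rot: [-0.0, 0.708, 0.706, -0.0]
ft_force: [-0.2, 0.2, 0.4]
opening: 14.5
gripper_force: 58.4
[ 478.28055879 -285.87812232   73.21373687] [-0.22579996  0.19487144  0.39608517] 14.52235173420787
```

View pics/s2c.png

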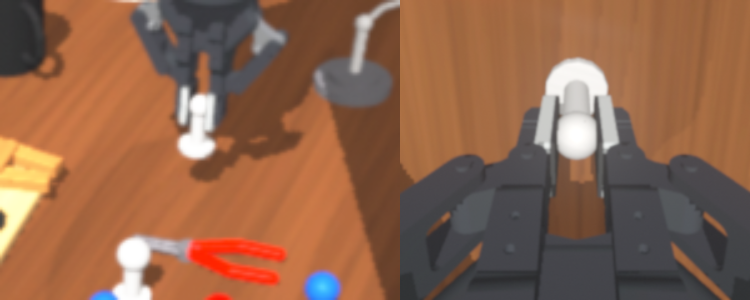

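d hangs upright in the grip. Carrying it to pad_1.

```bash
python3 -m inch '[[[0.4,0.4,0],[0,0,0],0],[[0.8,0.7,0],[0,0,0],0],[[1.2,1.1,0],[0,0,0],0],[[1.6,1.5,0],[0,0,0],0],[[1.6,1.5,0],[0,0,0],0],[[1.6,1.5,0],[0,0,0],0],[[1.6,1.5,0],[0,0,0],0],[[1.6,1.5,0],[0,0,0],0],[[1.6,1.5,0],[0,0,0],0],[[1.2,1.1,0],[0,0,0],0]]'
python3 -m inch '[[[0.8,0.7,0],[0,0,0],0],[[0.4,0.3,0],[0,0,0],0],[[0,0,-0.5],[0,0,0],0],[[0,0,-0.9],[0,0,0],0],[[0,0,-0.8],[0,0,0],0],[[0,0,-0.4],[0,0,0],0],[[0,0,0],[0,0,0],0],[[0,0,0],[0,0,0],0]]'
cat > look.py <<'E'
import sys
from m import *
f,x,y=sys.argv[1],float(sys.argv[2]),float(sys.argv[3])
world('side',0,0,z=0);s,p,d=shot('side',f);print(s['position'],s['ft_force'],s['opening'])
u,v=pix('side',(x,y,30));print(u,v)
u=max(u,60);v=max(v,60);o=[cv2.resize(p[v-60:v+60,u-60:u+60,::-1],(400,400),interpolation=2)]
wristcal();q=ctrl.capture('wrist')[0];u,v=pix('wrist',(x,y,15));u=min(max(u,100),460);v=min(max(v,100),320)
o.append(cv2.resize(q[v-100:v+100,u-100:u+100,::-1],(400,400),interpolation=2))
cv2.imwrite('pics/%sc.png'%f,np.hstack(o))
E
python3 look.py s3 622 -152
```

```text
clock: 5.52
position: [612.0, -160.8, 73.1]
eef_rot: [-0.0, 0.708, 0.706, 0.0]
ft_force: [-0.4, -0.2, -0.6]
opening: 14.3
gripper_force: 58.4
clock: 6.18
position: [621.7, -153.3, 46.8]
eef_rot: [-0.0, 0.708, 0.706, -0.0]
ft_force: [0.1, 0.0, -0.4]
opening: 14.5
gripper_force: 58.5
[ 621.74146605 -153.32806153   46.77302101] [ 0.07684382  0.00523188 -0.35476654] 14.491950669164616
251 152
```

View pics/s3c.png

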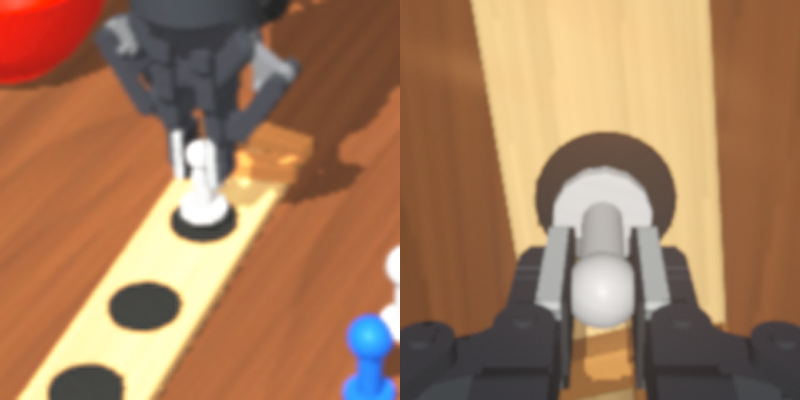

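The foot is concentric with pad_1 across the board and hovers just above it. Lowering.

```bash
python3 -m inch '[[[0,0.05,-0.3],[0,0,0],0],[[0,0,-0.2],[0,0,0],0],[[0,0,-0.15],[0,0,0],0],[[0,0,0],[0,0,0],0],[[0,0,0],[0,0,0],0]]'
python3 -m inch '[[[0,0,-0.1],[0,0,0],0],[[0,0,0],[0,0,0],0],[[0,0,0],[0,0,0],0]]'
```

```text
clock: 6.7
position: [622.3, -152.4, 40.7]
eef_rot: [-0.0, 0.708, 0.706, -0.0]
ft_force: [-0.2, -0.2, -1.0]
opening: 14.4
gripper_force: 58.5
clock: 6.95
position: [622.4, -152.4, 39.8]
eef_rot: [-0.0, 0.708, 0.706, -0.0]
ft_force: [0.2, 0.3, 0.4]
opening: 14.3
gripper_force: 58.5
```

```bash
python3 -m inch '[[[0,0,-0.1],[0,0,0],0],[[0,0,0],[0,0,0],0],[[0,0,0],[0,0,0],0]]'
python3 -m inch '[[[0,0,0],[0,0,0],0.2],[[0,0,0],[0,0,0],0.25],[[0,0,0],[0,0,0],0.35],[[0,0,0],[0,0,0],0.5],[[0,0,0],[0,0,0],0.6],[[0,0,0],[0,0,0],0.6]]'
```

```text
clock: 7.2
position: [622.6, -152.5, 39.2]
eef_rot: [0.0, 0.708, 0.706, 0.0]
ft_force: [-1.2, 0.6, 6.0]
opening: 14.3
gripper_force: 59.0
clock: 7.7
position: [622.3, -152.4, 38.7]
eef_rot: [-0.0, 0.708, 0.706, -0.0]
ft_force: [-0.8, 0.7, -0.1]
opening: 51.0
gripper_force: 0.0
```

```bash
python3 -m inch '[[[0,0,1],[0,0,0],0.6],[[0,0,2],[0,0,0],0.8],[[0,0,3],[0,0,0],1],[[0,0,3],[0,0,0],1],[[-1.9,0.3,1],[0,0,0],1],[[-1.9,0.3,1],[0,0,0],1],[[-1.9,0.3,1],[0,0,0],1],[[-1.9,0.3,0],[0,0,0],1],[[-1.9,0.3,0],[0,0,0],1],[[-1.9,0.3,0],[0,0,0],1]]'
python3 -m inch '[[[-1.9,0.2,0],[0,0,0],1],[[-1.9,0.2,0],[0,0,0],1],[[0,0,0],[0,0,0],1],[[0,0,0],[0,0,0],1]]'
cat > fit.py <<'E'
import sys
from m import *
x,y,R,h=map(float,sys.argv[1:5])
wristcal();d=ctrl.capture('wrist')[1]
pts=np.array([world('wrist',i,j,d=d[j,i]) for j in range(0,420,2) for i in range(0,560,2) if d[j,i]>0])
q=pts[(pts[:,2]>h-R*.4)&(pts[:,2]<h+R+8)&(np.hypot(pts[:,0]-x,pts[:,1]-y)<R+10)]
r=least_squares(lambda c:np.linalg.norm(q-c,axis=1)-R,[x,y,h],loss='soft_l1');print('ball',len(q),r.x.round(1),'tcp',ctrl.sense()['position'].round(1))
E
python3 fit.py 469.3 -130.3 13 47
python3 - <<'E'
from m import *
d=shot('top','t2')[2];print(ball('top',d,362,161,9,58))
d=shot('side','s4')[2];world('side',0,0,z=0);u,v=pix('side',(622,-152,58));print(u,v,ball('side',d,u,v,9,58))
E
```

```text
clock: 8.53
position: [507.6, -134.3, 159.8]
eef_rot: [0.001, 0.708, 0.706, 0.0]
ft_force: [0.7, -0.2, -0.2]
opening: 85.5
gripper_force: 0.0
clock: 8.87
position: [470.1, -130.5, 159.6]
eef_rot: [0.0, 0.708, 0.706, 0.0]
ft_force: [1.4, -0.2, -0.4]
opening: 85.7
gripper_force: 0.0
ball 169 [ 470.  -129.5   47.2] tcp [ 471.1 -130.7  159.6]
(0, array([ 620.6, -154. ,   58. ]), array([ 620.6, -154. ,   58. ]), nan)
251 141 (52, array([ 621.4, -153. ,   58. ]), array([ 621.4, -151.8,   58.5]), 0.92)m.py:8: RuntimeWarning: Mean of empty slice.
  return len(q),g.round(1),r.x.round(1),round(float(np.abs(r.fun).mean()),2)
  ret = ret.dtype.type(ret / rcount)
```

d stands on pad_1 at (621.4, -151.8), with the ball height right. Next is c.

```bash
python3 -m inch '[[[0,0.05,-1.6],[0,0,0],1],[[0,0,-2.2],[0,0,0],1],[[0,0,-2.4],[0,0,0],1],[[0,0,-2.2],[0,0,0],1],[[0,0,-1.8],[0,0,0],1],[[0,0,-1.4],[0,0,0],1],[[0,0,-1],[0,0,0],1],[[0,0,-0.8],[0,0,0],1],[[0,0,0],[0,0,0],1],[[0,0,0],[0,0,0],0.6]]'
python3 -m inch '[[[0,0,0],[0,0,0],0.4],[[0,0,0],[0,0,0],0.3],[[0,0,0],[0,0,0],0.2],[[0,0,0],[0,0,0],0],[[0,0,0],[0,0,0],0],[[0,0,0],[0,0,0],0],[[0,0,0],[0,0,0],0],[[0,0,0],[0,0,0],0],[[0,0,0],[0,0,0],0]]'
python3 -m inch '[[[0,0,0.3],[0,0,0],0],[[0,0,0.5],[0,0,0],0],[[0,0,0.8],[0,0,0],0],[[0,0,1],[0,0,0],0],[[0,0,1],[0,0,0],0],[[0,0,0.8],[0,0,0],0],[[0,0,0.4],[0,0,0],0],[[0,0,0.2],[0,0,0],0],[[0,0,0],[0,0,0],0],[[0,0,0],[0,0,0],0]]'
```

```text
clock: 9.85
position: [470.6, -130.0, 24.8]
eef_rot: [-0.0, 0.708, 0.706, -0.0]
ft_force: [-0.7, -0.3, 0.8]
opening: 75.4
gripper_force: 0.0
clock: 10.6
position: [470.7, -130.1, 25.4]
eef_rot: [0.0, 0.708, 0.706, 0.0]
ft_force: [-1.6, -0.1, 9.4]
opening: 23.3
gripper_force: 58.2
clock: 11.43
position: [470.3, -129.9, 74.8]
eef_rot: [-0.0, 0.708, 0.706, -0.0]
ft_force: [0.0, 0.0, -1.5]
opening: 23.1
gripper_force: 58.8
```

```bash
python3 -m inch '[[[0.4,0.2,0],[0,0,0],0],[[0.8,0.4,0],[0,0,0],0],[[1.2,0.6,0],[0,0,0],0],[[1.6,0.7,0],[0,0,0],0],[[1.6,0.7,0],[0,0,0],0],[[1.6,0.7,0],[0,0,0],0],[[1.6,0.7,0],[0,0,0],0],[[1.6,0.7,0],[0,0,0],0],[[1.6,0.7,0],[0,0,0],0],[[1.2,0.6,0],[0,0,0],0]]'
python3 -m inch '[[[0.8,0.4,0],[0,0,0],0],[[0.4,0.3,0],[0,0,0],0],[[0,0,-0.5],[0,0,0],0],[[0,0,-0.9],[0,0,0],0],[[0,0,-0.8],[0,0,0],0],[[0,0,-0.4],[0,0,0],0],[[0,0,0],[0,0,0],0],[[0,0,0],[0,0,0],0]]'
python3 look.py s5 614 -62.7
```

```text
clock: 12.27
position: [604.7, -68.5, 74.5]
eef_rot: [0.0, 0.708, 0.706, 0.0]
ft_force: [0.1, -0.0, -1.1]
opening: 23.2
gripper_force: 58.8
clock: 12.93
position: [613.7, -63.2, 48.3]
eef_rot: [-0.0, 0.708, 0.706, -0.0]
ft_force: [-0.2, -0.6, -0.6]
opening: 23.3
gripper_force: 58.8
[613.74477016 -63.16684103  48.29832466] [-0.21135516 -0.61581941 -0.60616764] 23.269149915822254
233 177
```

View pics/s5c.png

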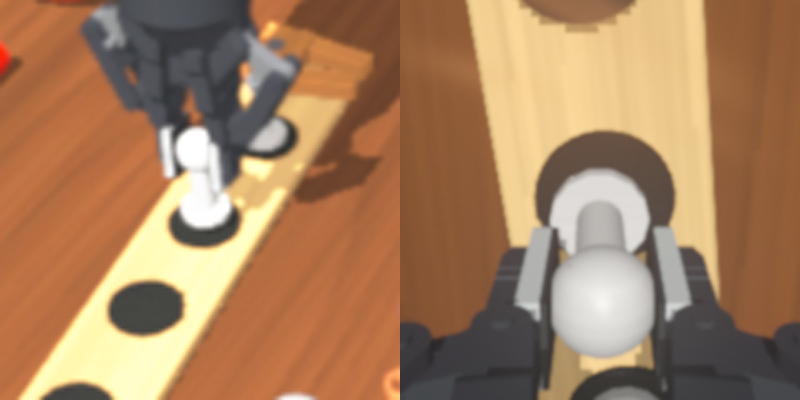

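c is upright over pad_2, about 1–2 mm toward the robot. I'll nudge x by 1 mm and lower it.

```bash
python3 -m inch '[[[0.1,0.05,-0.3],[0,0,0],0],[[0,0,-0.2],[0,0,0],0],[[0,0,-0.15],[0,0,0],0],[[0,0,-0.1],[0,0,0],0],[[0,0,0],[0,0,0],0],[[0,0,0],[0,0,0],0]]'
python3 -m inch '[[[0,0,-0.1],[0,0,0],0],[[0,0,0],[0,0,0],0],[[0,0,0],[0,0,0],0]]'
```

```text
clock: 13.53
position: [615.3, -62.4, 41.3]
eef_rot: [-0.0, 0.708, 0.706, -0.0]
ft_force: [-0.1, 0.0, -2.4]
opening: 23.0
gripper_force: 58.8
clock: 13.78
position: [615.5, -62.5, 40.6]
eef_rot: [0.0, 0.708, 0.706, 0.0]
ft_force: [-0.4, -0.2, 3.4]
opening: 23.1
gripper_force: 59.2
```

```bash
python3 -m inch '[[[0,0,0],[0,0,0],0.3],[[0,0,0],[0,0,0],0.35],[[0,0,0],[0,0,0],0.45],[[0,0,0],[0,0,0],0.6],[[0,0,0],[0,0,0],0.7],[[0,0,0],[0,0,0],0.7],[[0,0,1],[0,0,0],0.7],[[0,0,2],[0,0,0],0.8],[[0,0,3],[0,0,0],1],[[0,0,3],[0,0,0],1]]'
python3 -m inch '[[[-1.8,1.9,1],[0,0,0],1],[[-1.8,1.9,1],[0,0,0],1],[[-1.9,1.9,1],[0,0,0],1],[[-1.9,1.9,0],[0,0,0],1],[[-1.9,1.9,0],[0,0,0],1],[[-1.8,1.9,0],[0,0,0],1],[[-1.8,1.9,0],[0,0,0],1],[[-1.8,1.8,0],[0,0,0],1],[[0,0,0],[0,0,0],1],[[0,0,0],[0,0,0],1]]'
python3 fit.py 468.7 88.3 17 51
python3 - <<'E'
from m import *
d=shot('side','s6')[2];world('side',0,0,z=0);u,v=pix('side',(614,-62,62));print(u,v,ball('side',d,u,v,13,62))
E
```

```text
clock: 14.62
position: [614.7, -62.3, 131.4]
eef_rot: [-0.001, 0.708, 0.706, -0.0]
ft_force: [1.3, -0.0, 0.5]
opening: 85.4
gripper_force: 0.0
clock: 15.45
position: [467.9, 89.3, 161.1]
eef_rot: [0.0, 0.708, 0.707, 0.0]
ft_force: [-0.6, -0.5, -0.2]
opening: 85.2
gripper_force: 0.0
ball 283 [468.9  89.3  51.2] tcp [468.8  88.8 161. ]
232 165 (12, array([613.9, -62.5,  62. ]), array([613.5, -61.4,  62.9]), 0.59)
```

```bash
python3 -m inch '[[[0,0,-1.6],[0,0,0],1],[[0,0,-2.2],[0,0,0],1],[[0,0,-2.4],[0,0,0],1],[[0,0,-2.2],[0,0,0],1],[[0,0,-1.8],[0,0,0],1],[[0,0,-1.4],[0,0,0],1],[[0,0,-1],[0,0,0],1],[[0,0,-0.7],[0,0,0],1],[[0,0,0],[0,0,0],1],[[0,0,0],[0,0,0],0.6]]'
python3 -m inch '[[[0,0,0],[0,0,0],0.5],[[0,0,0],[0,0,0],0.4],[[0,0,0],[0,0,0],0.3],[[0,0,0],[0,0,0],0],[[0,0,0],[0,0,0],0],[[0,0,0],[0,0,0],0],[[0,0,0],[0,0,0],0],[[0,0,0],[0,0,0],0],[[0,0,0],[0,0,0],0]]'
python3 -m inch '[[[0,0,0.3],[0,0,0],0],[[0,0,0.5],[0,0,0],0],[[0,0,0.8],[0,0,0],0],[[0,0,1],[0,0,0],0],[[0,0,1],[0,0,0],0],[[0,0,0.8],[0,0,0],0],[[0,0,0.4],[0,0,0],0],[[0,0,0.2],[0,0,0],0],[[0,0,0],[0,0,0],0],[[0,0,0],[0,0,0],0]]'
```

```text
clock: 16.38
position: [468.7, 88.3, 27.4]
eef_rot: [-0.0, 0.708, 0.706, -0.0]
ft_force: [0.7, 0.0, 1.2]
opening: 75.5
gripper_force: 0.0
clock: 17.13
position: [468.9, 88.7, 28.2]
eef_rot: [0.0, 0.708, 0.706, 0.001]
ft_force: [-1.2, -0.3, 13.2]
opening: 31.4
gripper_force: 58.1
clock: 17.97
position: [468.3, 88.5, 77.3]
eef_rot: [0.0, 0.708, 0.706, 0.0]
ft_force: [0.5, 0.5, -2.1]
opening: 31.2
gripper_force: 59.5
```

```bash
python3 -m inch '[[[0.4,-0.2,0],[0,0,0],0],[[0.8,-0.4,0],[0,0,0],0],[[1.2,-0.6,0],[0,0,0],0],[[1.5,-0.8,0],[0,0,0],0],[[1.5,-0.8,0],[0,0,0],0],[[1.5,-0.8,0],[0,0,0],0],[[1.5,-0.8,0],[0,0,0],0],[[1.5,-0.7,0],[0,0,0],0],[[1.5,-0.7,0],[0,0,0],0],[[1.2,-0.6,0],[0,0,0],0]]'
python3 -m inch '[[[0.8,-0.4,0],[0,0,0],0],[[0.5,-0.3,0],[0,0,0],0],[[0,0,-0.5],[0,0,0],0],[[0,0,-0.9],[0,0,0],0],[[0,0,-0.9],[0,0,0],0],[[0,0,-0.4],[0,0,0],0],[[0,0,0],[0,0,0],0],[[0,0,0],[0,0,0],0]]'
python3 look.py s7 607 17
```

```text
clock: 18.8
position: [596.6, 23.1, 77.0]
eef_rot: [0.0, 0.708, 0.706, 0.0]
ft_force: [0.1, -0.5, -1.8]
opening: 31.7
gripper_force: 59.5
clock: 19.47
position: [606.7, 17.8, 49.8]
eef_rot: [-0.0, 0.708, 0.706, -0.0]
ft_force: [1.2, -0.3, -1.4]
opening: 31.5
gripper_force: 59.6
[606.71877     17.8066315   49.76204637] [ 1.21653562 -0.33052464 -1.41610687] 31.542479960214123
215 203
```

View pics/s7c.png

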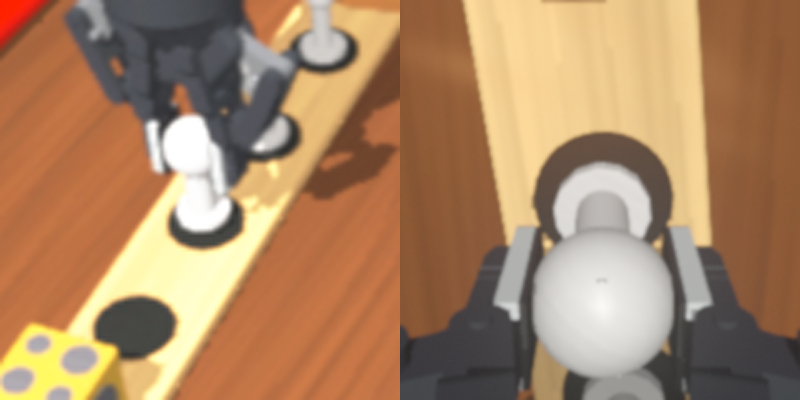

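b is centred over pad_3, and d and c are standing behind it. Lowering from 49.8 to about 43.

```bash
python3 -m inch '[[[0,-0.05,-0.3],[0,0,0],0],[[0,0,-0.15],[0,0,0],0],[[0,0,-0.1],[0,0,0],0],[[0,0,0],[0,0,0],0],[[0,0,0],[0,0,0],0]]'
python3 -m inch '[[[0,0,-0.1],[0,0,0],0],[[0,0,0],[0,0,0],0],[[0,0,0],[0,0,0],0]]'
```

```text
clock: 19.98
position: [607.4, 17.1, 44.8]
eef_rot: [-0.0, 0.708, 0.706, -0.0]
ft_force: [0.1, -0.8, -1.3]
opening: 31.7
gripper_force: 59.6
clock: 20.23
position: [607.4, 17.0, 43.8]
eef_rot: [-0.0, 0.708, 0.706, 0.0]
ft_force: [0.8, -0.1, -2.0]
opening: 31.2
gripper_force: 59.6
```

```bash
python3 -m inch '[[[0,0,-0.1],[0,0,0],0],[[0,0,0],[0,0,0],0],[[0,0,0],[0,0,0],0]]'
```

```text
clock: 20.48
position: [607.5, 17.1, 43.3]
eef_rot: [0.0, 0.708, 0.706, 0.0]
ft_force: [-2.5, -0.3, 7.3]
opening: 31.6
gripper_force: 60.2
```

```bash
python3 -m inch '[[[0,0,0],[0,0,0],0.4],[[0,0,0],[0,0,0],0.45],[[0,0,0],[0,0,0],0.55],[[0,0,0],[0,0,0],0.7],[[0,0,0],[0,0,0],0.8],[[0,0,0],[0,0,0],0.8],[[0,0,1],[0,0,0],0.8],[[0,0,2],[0,0,0],0.9],[[0,0,3],[0,0,0],1],[[0,0,3],[0,0,0],1]]'
python3 -m inch '[[[-1,1.6,1],[0,0,0],1],[[-1.4,2.6,1],[0,0,0],1],[[-1.4,2.6,1],[0,0,0],1],[[-1.4,2.6,0.5],[0,0,0],1],[[-1.4,2.6,0],[0,0,0],1],[[-1.4,2.6,0],[0,0,0],1],[[-1.4,2.6,0],[0,0,0],1],[[-1.4,2.6,0],[0,0,0],1],[[-1.4,2.6,0],[0,0,0],1],[[-1.4,2.6,0],[0,0,0],1]]'
python3 -m inch '[[[-1.4,2.6,0],[0,0,0],1],[[-1.4,2.6,0],[0,0,0],1],[[0,0.9,0],[0,0,0],1],[[0,0,0],[0,0,0],1],[[0,0,0],[0,0,0],1]]'
python3 fit.py 444 327.7 21 55
python3 - <<'E'
from m import *
d=shot('side','s8')[2];world('side',0,0,z=0)
for x,y,h,R in[(607,17,66,17),(614,-62,62,13),(622,-152,58,9)]:
    u,v=pix('side',(x,y,h));print(u,v,ball('side',d,u,v,R,h))
E
```

```text
clock: 21.32
position: [606.7, 17.1, 133.9]
eef_rot: [-0.001, 0.708, 0.706, -0.001]
ft_force: [0.7, 0.1, 0.5]
opening: 85.2
gripper_force: 0.0
clock: 22.15
position: [470.6, 268.2, 168.6]
eef_rot: [0.0, 0.708, 0.706, 0.0]
ft_force: [0.5, 0.3, -1.0]
opening: 85.6
gripper_force: 0.0
clock: 22.57
position: [443.5, 328.1, 168.2]
eef_rot: [0.0, 0.708, 0.706, 0.0]
ft_force: [-0.1, 0.1, 0.6]
opening: 85.1
gripper_force: 0.0
ball 426 [444.1 328.7  55.1] tcp [443.7 327.5 168.1]
213 189 (257, array([606.9,  17.8,  66. ]), array([606.5,  17.2,  65.9]), 0.83)
232 165 (130, array([613.9, -62.5,  62. ]), array([613.4, -62.8,  61.9]), 0.87)
251 141 (54, array([ 621.4, -153. ,   58. ]), array([ 621.2, -152.2,   58.1]), 1.05)
```

The three placed punches measure upright on their pads. Now a.

```bash
python3 -m inch '[[[0,0.05,-1.8],[0,0,0],1],[[0,0,-2.4],[0,0,0],1],[[0,0,-2.4],[0,0,0],1],[[0,0,-2.2],[0,0,0],1],[[0,0,-1.8],[0,0,0],1],[[0,0,-1.4],[0,0,0],1],[[0,0,-1],[0,0,0],1],[[0,0,-0.7],[0,0,0],1],[[0,0,0],[0,0,0],1],[[0,0,0],[0,0,0],0.7]]'
python3 -m inch '[[[0,0,0],[0,0,0],0.6],[[0,0,0],[0,0,0],0.5],[[0,0,0],[0,0,0],0.4],[[0,0,0],[0,0,0],0],[[0,0,0],[0,0,0],0],[[0,0,0],[0,0,0],0],[[0,0,0],[0,0,0],0],[[0,0,0],[0,0,0],0],[[0,0,0],[0,0,0],0]]'
python3 -m inch '[[[0,0,0.3],[0,0,0],0],[[0,0,0.5],[0,0,0],0],[[0,0,0.8],[0,0,0],0],[[0,0,1],[0,0,0],0],[[0,0,1.2],[0,0,0],0],[[0,0,1.4],[0,0,0],0],[[0,0,1.4],[0,0,0],0],[[0,0,1.2],[0,0,0],0],[[0,0,0.8],[0,0,0],0],[[0,0,0.4],[0,0,0],0]]'
python3 -m inch '[[[0,0,0],[0,0,0],0],[[0,0,0],[0,0,0],0]]'
```

```text
clock: 23.5
position: [443.7, 328.2, 31.0]
eef_rot: [-0.0, 0.708, 0.706, -0.0]
ft_force: [-0.5, 0.2, -0.1]
opening: 75.5
gripper_force: 0.0
clock: 24.25
position: [443.9, 328.9, 31.8]
eef_rot: [0.0, 0.708, 0.706, 0.001]
ft_force: [-0.7, -1.1, 9.6]
opening: 39.7
gripper_force: 59.0
clock: 25.08
position: [443.8, 328.9, 122.5]
eef_rot: [0.0, 0.708, 0.706, 0.001]
ft_force: [1.5, 0.3, -3.2]
opening: 39.5
gripper_force: 60.9
clock: 25.25
position: [443.3, 328.5, 120.8]
eef_rot: [0.0, 0.708, 0.706, 0.0]
ft_force: [0.6, -0.8, -3.1]
opening: 39.6
gripper_force: 60.9
```

```bash
python3 -m inch '[[[0.3,-0.4,0],[0,0,0],0],[[0.6,-0.9,0],[0,0,0],0],[[0.9,-1.3,0],[0,0,0],0],[[0.9,-1.3,0],[0,0,0],0],[[0.9,-1.3,0],[0,0,0],0],[[0.9,-1.3,0],[0,0,0],0],[[0.9,-1.3,0],[0,0,0],0],[[0.9,-1.3,0],[0,0,0],0],[[0.9,-1.3,0],[0,0,0],0],[[0.9,-1.3,0],[0,0,0],0]]'
python3 -m inch '[[[0.9,-1.3,0],[0,0,0],0],[[0.9,-1.3,0],[0,0,0],0],[[0.9,-1.3,0],[0,0,0],0],[[0.9,-1.3,0],[0,0,0],0],[[0.9,-1.3,0],[0,0,0],0],[[0.9,-1.3,0],[0,0,0],0],[[0.9,-1.3,0],[0,0,0],0],[[0.6,-1.1,0],[0,0,0],0],[[0.4,-0.7,0],[0,0,0],0],[[0,0,0],[0,0,0],0]]'
python3 -m inch '[[[0,0,-0.5],[0,0,0],0],[[0,0,-0.9],[0,0,0],0],[[0,0,-1.1],[0,0,0],0],[[0,0,-1.1],[0,0,0],0],[[0,0,-1.1],[0,0,0],0],[[0,0,-1],[0,0,0],0],[[0,0,-0.7],[0,0,0],0],[[0,0,-0.3],[0,0,0],0],[[0,0,0],[0,0,0],0],[[0,0,0],[0,0,0],0]]'
python3 look.py s9 597.4 103
```

```text
clock: 26.08
position: [524.8, 209.8, 120.1]
eef_rot: [-0.0, 0.708, 0.706, -0.001]
ft_force: [-0.3, 0.0, -3.7]
opening: 39.4
gripper_force: 60.9
clock: 26.92
position: [598.2, 101.0, 120.7]
eef_rot: [0.0, 0.709, 0.706, 0.0]
ft_force: [-0.2, -0.2, -4.6]
opening: 39.5
gripper_force: 60.9
clock: 27.75
position: [597.5, 102.6, 53.8]
eef_rot: [-0.0, 0.708, 0.706, -0.0]
ft_force: [-1.1, 0.1, -3.3]
opening: 39.4
gripper_force: 60.9
[597.46219097 102.57743951  53.79020386] [-1.06560184  0.08673487 -3.27096785] 39.36647387361435
194 234
```

View pics/s9c.png

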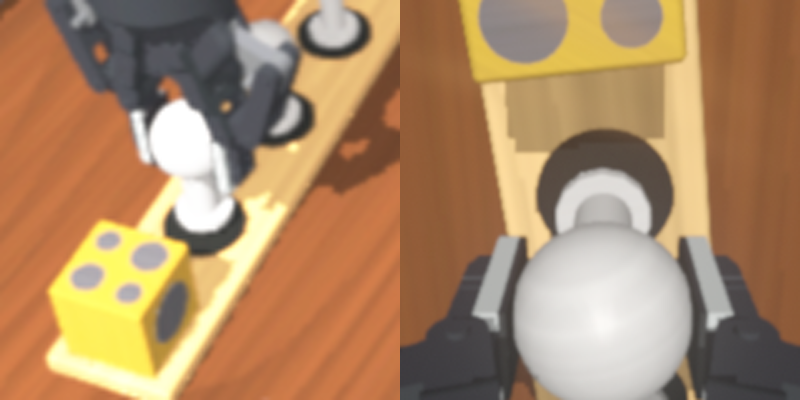

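a is upright over the centre of pad_4, beside the block. Lowering.

```bash
python3 -m inch '[[[0,0.05,-0.3],[0,0,0],0],[[0,0,-0.2],[0,0,0],0],[[0,0,-0.1],[0,0,0],0],[[0,0,0],[0,0,0],0],[[0,0,0],[0,0,0],0]]'
python3 -m inch '[[[0,0,-0.1],[0,0,0],0],[[0,0,0],[0,0,0],0],[[0,0,0],[0,0,0],0]]'
```

```text
clock: 28.27
position: [597.3, 103.0, 47.8]
eef_rot: [-0.0, 0.708, 0.706, -0.0]
ft_force: [-0.7, 0.0, -4.1]
opening: 39.3
gripper_force: 60.9
clock: 28.52
position: [597.6, 103.1, 47.0]
eef_rot: [0.0, 0.708, 0.706, 0.0]
ft_force: [1.0, 0.7, -1.9]
opening: 39.7
gripper_force: 61.1
```

```bash
python3 -m inch '[[[0,0,-0.1],[0,0,0],0],[[0,0,0],[0,0,0],0],[[0,0,0],[0,0,0],0]]'
python3 -m inch '[[[0,0,0],[0,0,0],0.5],[[0,0,0],[0,0,0],0.55],[[0,0,0],[0,0,0],0.65],[[0,0,0],[0,0,0],0.8],[[0,0,0],[0,0,0],1],[[0,0,0],[0,0,0],1],[[0,0,1],[0,0,0],1],[[0,0,2],[0,0,0],1],[[0,0,3],[0,0,0],1],[[0,0,3],[0,0,0],1]]'
python3 -m inch '[[[0,0,3],[0,0,0],1],[[-1.5,0,3],[0,0,0],1],[[-2,0,2],[0,0,0],1],[[-2,0,0],[0,0,0],1],[[-2,0,0],[0,0,0],1],[[-2,0,0],[0,0,0],1],[[-2,0,0],[0,0,0],1],[[0,0,0],[0,0,0],1],[[0,0,0],[0,0,0],1],[[0,0,0],[0,0,0],1]]'
python3 - <<'E'
from m import *
s,p,d=shot('side','s10');world('side',0,0,z=0)
for x,y,h,R in[(597,103,70,21),(607,17,66,17),(614,-62,62,13),(622,-152,58,9)]:
    u,v=pix('side',(x,y,h));print(u,v,ball('side',d,u,v,R,h))
cv2.imwrite('pics/s10c.png',cv2.resize(p[110:310,120:320,::-1],(600,600),interpolation=2))
E
```

```text
clock: 28.77
position: [597.7, 103.1, 46.8]
eef_rot: [0.0, 0.708, 0.706, 0.0]
ft_force: [-3.6, 0.2, 14.3]
opening: 39.7
gripper_force: 62.3
clock: 29.6
position: [596.7, 103.0, 136.9]
eef_rot: [-0.0, 0.708, 0.706, -0.001]
ft_force: [1.2, 0.6, -0.6]
opening: 85.3
gripper_force: 0.0
clock: 30.43
position: [483.2, 103.2, 216.5]
eef_rot: [0.0, 0.708, 0.706, 0.001]
ft_force: [0.7, -0.2, 0.3]
opening: 85.6
gripper_force: 0.0
191 219 (450, array([596.8, 103.9,  70. ]), array([597.3, 102.1,  69.9]), 0.74)
213 189 (259, array([606.9,  17.8,  66. ]), array([606.6,  16.8,  66.1]), 0.87)
232 165 (136, array([613.9, -62.5,  62. ]), array([613.4, -62.5,  62.1]), 0.73)
251 141 (49, array([ 621.4, -153. ,   58. ]), array([ 622.1, -152.1,   58.5]), 1.05)
```

View pics/s10c.png

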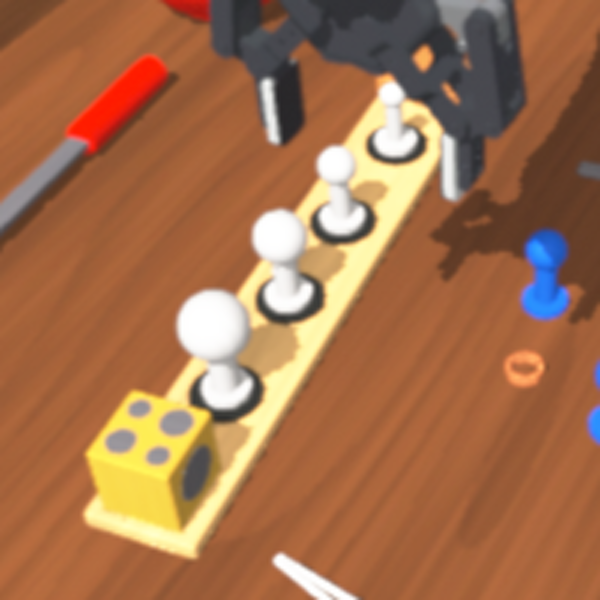

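All four punches stand centred on their pads, largest at the block at (225,390) and smallest at the far end at (395,140). The robot is clear of everything.

```bash
python3 -c "
from station import ctrl
print(ctrl.finish_job())"
```

```text
the job is handed in; nothing more can be done
None
```

Job handed in after about 31 s on the clock: all four punches stand upright and centred on their pads, largest beside the brass block down to the smallest at the far end, and none toppled.

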